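# Fit the amber glass to the signal lamp

## Task

Stand the amber glass sleeve upright on the signal lamp, inside the lamp's raised rim and around its white LED mast, and let go. The glass is thin: hold it with a light grip of no more than 40 N at each finger, and set it down softly rather than dropping or pressing it. Leave the green and the clear glass standing where they are.

Things in the scene. Friction and masses are not known exactly. Their poses are not given: they have to be found in the camera images.
- amber_glass_center (a point): Centre, half-way up, of the loose amber (orange) glass sleeve: an upright round tube open at both ends, 54 mm across outside, 46 mm inside, 64 mm tall, with a thin steel ring at each end, about 100 g. It starts standing on the bench (z = 0); its z axis runs along the tube, upward. Grip it across the outside, from above.
- lamp_seat (a point): Centre of the seat of the signal lamp, which is bolted down: the flat round floor, 25 mm above the bench, that the glass is to stand on. Around it is a raised aluminium rim 80 mm across inside, 104 mm outside, its top 5 mm above the seat. In the middle stands a white LED mast, 20 mm across, its top 40 mm above the seat, which ends up inside the glass. The lamp's square foot is 130 mm wide; z points up.
- green_glass_center (a point): Centre, half-way up, of the green glass sleeve, same shape and size as the amber one, standing loose on the bench. To be left alone.
- clear_glass_center (a point): Centre, half-way up, of the clear glass sleeve, same shape and size as the amber one, standing loose on the bench. To be left alone.
Things that resemble listed ones, but are neither listed nor needed, are in the scene too. Of the things that look like the part that bears amber_glass_center, the largest one is meant.

How it is judged:
By the outcome, as a careful person would: the job done as asked, in the order asked, and still so for the second after the job is handed in, with the robot touching nothing.
It also fails if it takes over 42 s, if anything falls off the work surface, if the arm or the gripper's body presses on something with over 40 N, if the wrist force passes 120 N, or if a joint passes its speed limit or range.

## Robot

A 6-joint arm with a two-finger parallel gripper is mounted at the origin on the work surface. World frame = base frame: x ahead of the robot, y to its left, z up, the work surface at z = 0. Lengths are in m, angles in degrees, forces in N, time in s.
With the tool pointing down it reaches from about 0.325 to 1 m from the base axis. Payload 5.1 kg.
Tool frame: the origin (TCP) lies at the very end of the fingers, on their centre line; the grasp point (between the pads) lies 19 mm behind it; z points along the fingers, y is the line along which they close (so a half turn about z gives the same grasp; the last joint's range is limited). The gripper opens to 85 mm and grips with 20 to 120 N. Pads are 22 mm wide; open, the fingers measure 114 mm over their backs; the gripper's body (76 mm by 85 mm) begins 54 mm behind the grasp point. The pads swing forward as they close: fully open they stand 13 mm farther back than shut.
Start: joints at [-4.733, 7.093, 94.555, -0, 78.352, -4.733], TCP at [0.65, -0, 0.231] pointing down, gripper open.
Joint ranges: [-149.61, 149.61], [-58.7, 133.49], [1.44, 155.28], [-77.14, 257.14], [18.33, 153.61], [-166.67, 166.67]. Speed limits (degrees/s): [147.25, 147.25, 180, 180, 180, 180].

## Interface

Orientations are given as [roll, pitch, yaw] about the fixed x, y, z axes, in that order (R = Rz(yaw) Ry(pitch) Rx(roll)).
In Python, from workcell import sensors, optics, bot gives the robot as it stands.
- The arm moves only by the tool play_rows, never from a script. Its arguments are lists of equal length, an entry for each row: "xyz": the shift along the tool's x, y, z in units of 0.2 m (1.0 is 0.2 m), a list of three; "yaw": the turn about the tool's z in units of pi/2 rad (1.0 is pi/2 rad). A call has 1 to 20 rows; each row shifts and turns the commanded pose from where the row before left it, along the tool's axes as they then stand; what a row does not reach is not made up. A row lasts 1/10 s, in which the tool goes at most 50 mm and 8.59 degrees, less where a joint would pass 70% of its speed; a pose out of reach is approached as far as the arm can. A call with a number of a shift or a turn outside -1 to 1 is refused whole. A call with a gripper value outside its range is refused whole. "grip" is the opening, from -1 (shut) to 1 (fully open), so that 0 is half open, set as the call begins (left out, the last holds). The fingers move at their own pace and stop on an object; "force" is the grip in N (left out, the last holds). Time passes only in rows, so rows that do not move let the fingers close. It gives the time, the measured TCP pose, the force, the opening and the grip force at its end, in the units of the state.
- sensors.observe(): the state, without advancing time (a new reading comes with each control period).
- optics.get_image(name): name is "scene" or "side" or "wrist"; returns a dict with "color" (384x512x3 uint8, red, green, blue), "z_map" (384x512 float32, m along the optical axis (not along the pixel's ray), 0 where there is no reading), "mtx" (3x3 intrinsics, pixels), "world_from_camera" (4x4, takes a point from camera to world coordinates). Camera axes: x right, y down, z forward; pixel columns grow to the right and rows downward; lengths in m; the calibration is good to about 2 mm. The wrist camera is an equidistant fisheye: a pixel r from the principal point sees the ray r / f radians off the axis. A picture is of the moment at which its call begins.
- bot.job_done(): hands the job in; it is judged then, once.
The state is a dict: "time_s": time; "qpos": joint angles; "dq": joint speeds; "joint_torque": joint torques, N m; "tool_pos": TCP position; "orientation": TCP orientation; "contact_force": force on the tool from outside, world axes, zero at the start; "ft_torque": the same for the moment, N m; "grip_width": finger opening in m; "grasp_force": force on a finger pad.
Only numpy, scipy, OpenCV 4.12 (cv2) and the standard library are available. Lean on these libraries where they do the work, as an engineer would, in place of code of your own. Each camera call takes 0.05 s, during which the arm holds its last target. There are 200 camera calls.

## Working session

There is one attempt and no reset: what is moved stays moved. The work goes in short steps, Python scripts to look and compute and a tool call to move; the robot and the scene stay as the last step left them, time stands still between calls to the robot, and variables do not carry over. Pictures are saved under pics/ and viewed, at most 10 in all, crops included, and the job is handed in when it is done.

Besides the shell and the picture viewer there is one more tool, called after "Emit:" as a command line: name --pt "numbers of a row" for each row, then --argument value for the rest. play_rows: Moves the arm, as the interface text tells. Shifts and turns lie within -1 to 1; 1 stands for 0.2 m of shift or pi/2 rad of turn. Its arguments: {"type":"object","properties":{"xyz":{"type":"array","items":{"type":"array","items":{"type":"number"}}},"yaw":{"type":"array","items":{"type":"number"}},"grip":{"type":"number"},"force":{"type":"number"}},"required":["xyz","yaw"]}

```bash
mkdir -p pics
cat > h.py <<'E'
import numpy as np, cv2
from workcell import sensors, optics, bot
def grab(n):
    d=optics.get_image(n); np.savez(f'{n}.npz',**d); return d
def cloud(d):
    z=d['z_map']; K=d['mtx']; v,u=np.indices(z.shape)
    P=np.stack([(u-K[0,2])/K[0,0]*z,(v-K[1,2])/K[1,1]*z,z],-1)
    T=d['world_from_camera']; return P@T[:3,:3].T+T[:3,3]
def onplane(d,u,v,h):
    K=d['mtx'];T=d['world_from_camera']
    r=T[:3,:3]@np.array([(u-K[0,2])/K[0,0],(v-K[1,2])/K[1,1],1]); o=T[:3,3]
    return o+r*(h-o[2])/r[2]
E
python3 - <<'E'
from h import *
a=grab('scene');b=grab('side')
for n,d in(('scene',a),('side',b)):
    cv2.imwrite(f'pics/{n}0.png',cv2.resize(d['color'][:,:,::-1],(768,576)))
    print(n,d['world_from_camera'][:3].round(2).tolist())
print(sensors.observe())
E
```

```text
scene [[-0.72, 0.58, -0.38, 0.95], [0.69, 0.59, -0.41, 0.46], [-0.01, -0.56, -0.83, 0.95]]
side [[0.89, -0.31, 0.32, 0.22], [-0.45, -0.62, 0.64, -0.65], [-0.0, -0.72, -0.7, 0.8]]
{'time_s': 0.1, 'qpos': array([-4.73007249e+00,  7.12955525e+00,  9.46277082e+01,  3.23988316e-04,
        7.83523279e+01, -4.73296105e+00]), 'dq': array([-0.04824943, -0.1319477 , -0.11926736,  0.04470116,  0.09452377,
       -0.01615398]), 'joint_torque': array([ 9.10699127e-04, -4.24935150e+01, -3.66653323e+01, -1.21150126e-05,
        3.93052323e-03, -1.30700494e-05]), 'tool_pos': array([6.49434989e-01, 4.82441889e-05, 2.30163285e-01]), 'orientation': array([-1.79890809e+02, -9.35868505e-03,  9.00028139e+01]), 'contact_force': array([ 0.17034225, -0.64230726,  0.78472164]), 'ft_torque': array([0.01992853, 0.00729408, 0.03703451]), 'grasp_force': 0.0, 'grip_width': 0.08555454546716358}
```

View pics/scene0.png

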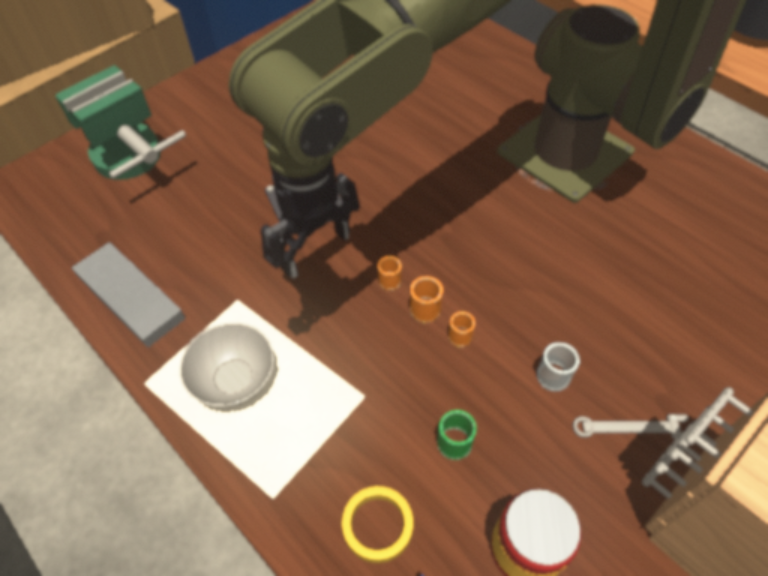

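View pics/side0.png

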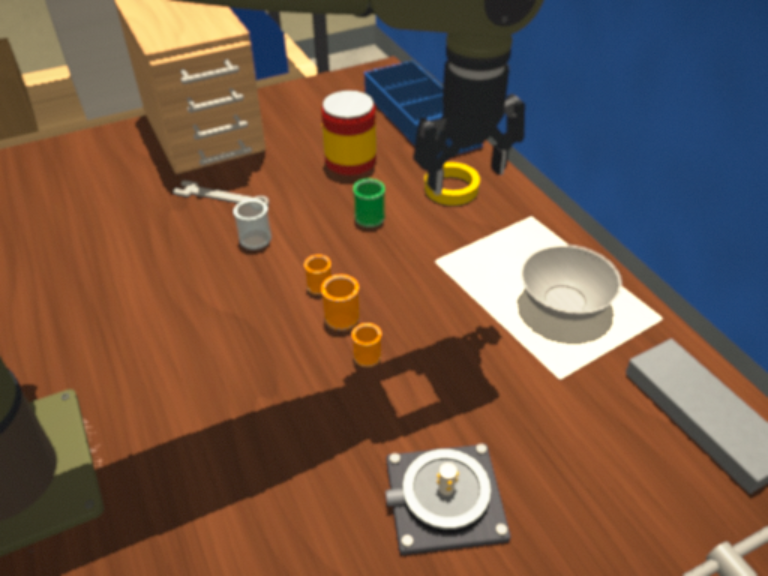

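Amber candidates in the scene view (768-wide picture): (389,272), (426,299) and (462,328). In the side view they are at (318,275), (341,302) and (367,345). The middle one is clearly the largest, so it fits. Green is at (457,434) and clear at (558,366) in the scene view. The lamp is at (447,490) in the side view and hidden by the arm in the scene view. Next I measure and make a crop to confirm.

```bash
cat > m.py <<'E'
from h import *
def amber(d):
    hsv=cv2.cvtColor(d['color'],cv2.COLOR_RGB2HSV)
    return cv2.morphologyEx(cv2.inRange(hsv,(9,170,120),(22,255,255)),cv2.MORPH_CLOSE,np.ones((3,3)))
def circ(P):
    A=np.c_[2*P[:,:2],np.ones(len(P))]; s=np.linalg.lstsq(A,(P[:,:2]**2).sum(1),rcond=None)[0]
    return s[:2],np.sqrt(s[2]+s[0]**2+s[1]**2)
E
python3 - <<'E'
from m import *
for n in('scene','side'):
    d=dict(np.load(n+'.npz')); m=amber(d); W=cloud(d)
    k,l,s,c=cv2.connectedComponentsWithStats(m)
    for i in range(1,k):
        if s[i,4]<60: continue
        P=W[(l==i)&(d['z_map']>0)]; h=np.percentile(P[:,2],97); T=P[P[:,2]>h-.008]
        print(n,s[i].tolist(),'P n',len(P),'top',h.round(4),'circ',[np.round(x,4).tolist() for x in circ(T)],'bbox',P.min(0).round(3),P.max(0).round(3))
    # ray method: outline's hull upper ellipse on plane of top
d=dict(np.load('side.npz')); W=cloud(d)
# lamp: rim by height near pixel (298,327)
sub=np.zeros((384,512),bool); sub[285:375,250:345]=1
R=W[sub&(abs(W[...,2]-.030)<.003)]; print('rim',len(R),R.min(0).round(4),R.max(0).round(4),((R.min(0)+R.max(0))/2).round(4))
M=W[sub&(W[...,2]>.055)]; print('mast',len(M),M.mean(0).round(4),M.max(0).round(4))
S=W[sub&(abs(W[...,2]-.025)<.002)];print('seat',np.median(S,0).round(4))
g=cv2.cvtColor(d['color'],cv2.COLOR_RGB2HSV)
m=((g[...,1]<70)&(g[...,2]>150)&sub).astype(np.uint8)
c=max(cv2.findContours(m,0,1)[0],key=cv2.contourArea)[:,0]
Q=np.array([onplane(d,u,v,.03) for u,v in c]);print('rim rays',circ(Q))
cv2.imwrite('pics/crop.png',cv2.resize(d['color'][150:260,180:290,::-1],(550,550)))
E
```

```text
scene [251, 170, 17, 23, 293] P n 291 top 0.0488 circ [[0.4903, -0.0206], 0.0187] bbox [ 0.441 -0.07  -0.004] [ 0.511 -0.     0.053]
scene [273, 184, 23, 30, 528] P n 528 top 0.0647 circ [[0.4894, 0.0672], 0.0245] bbox [ 0.423  0.007 -0.004] [0.517 0.094 0.067]
scene [299, 207, 18, 23, 305] P n 303 top 0.0494 circ [[0.4862, 0.1467], 0.0184] bbox [ 0.436  0.108 -0.003] [0.507 0.167 0.051]
scene [234, 330, 36, 37, 145] P n 144 top 0.026 circ [[0.8019, 0.2752], 0.0381] bbox [ 0.763  0.236 -0.002] [0.84  0.314 0.029]
scene [228, 341, 48, 34, 119] P n 118 top 0.0244 circ [[0.802, 0.2753], 0.0493] bbox [ 0.754  0.235 -0.003] [0.852 0.325 0.027]
scene [332, 364, 45, 20, 250] P n 249 top 0.0937 circ [[0.6742, 0.4419], 0.0496] bbox [0.683 0.419 0.02 ] [0.725 0.491 0.098]
side [0, 39, 512, 345, 85425] P n 85088 top 0.0044 circ [[0.5119, 0.1256], 0.409] bbox [ 0.017 -0.469 -0.007] [0.948 0.8   0.293]
side [295, 119, 18, 8, 98] P n 98 top 0.0032 circ [[0.8162, 0.2853], 0.0153] bbox [ 0.789  0.267 -0.004] [0.842 0.307 0.004]
side [254, 247, 38, 31, 701] P n 698 top 0.003 circ [[0.5147, -0.1037], 0.025] bbox [ 0.484 -0.135 -0.004] [ 0.548 -0.069  0.005]
side [497, 364, 15, 20, 188] P n 187 top 0.0031 circ [[0.7615, -0.4979], 0.011] bbox [ 0.745 -0.513 -0.004] [ 0.781 -0.486  0.004]
rim 1170 [ 0.409  -0.3201  0.027 ] [ 0.5291 -0.2171  0.033 ] [ 0.4691 -0.2686  0.03  ]
mast 162 [ 0.4238 -0.3469  0.2125] [ 0.4891 -0.2595  0.7975]
seat [ 0.4711 -0.2726  0.0254]
rim rays (array([ 0.47496843, -0.2671386 ]), np.float64(0.053644261428907915))
```

View pics/crop.png

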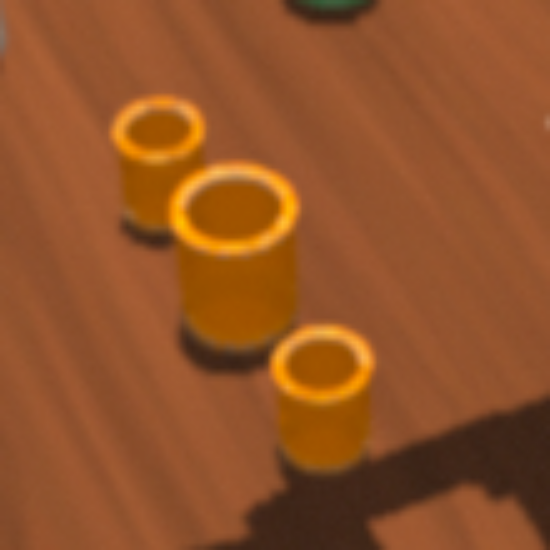

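The crop shows the large amber sleeve at (235,255), between two smaller ones at (160,165) and (322,400). Scene depth puts it at (0.489, 0.067) with top z 0.065 and radius 24.5 mm, which match the given sizes. Its neighbours lie along y at ±80 mm, so the fingers should close along x, as they already do (tool y = world x, tool x = world y).

Emit:
play_rows --pt "0.067 -0.161 0.03" --pt "0.067 -0.161 0.03" --pt "0.067 -0.161 0.03" --pt "0.067 -0.161 0.03" --pt "0.067 -0.161 0.03" --pt "0 0 0" --pt "0 0 0" --pt "0 0 0" --yaw '[0, 0, 0, 0, 0, 0, 0, 0]' --grip 1 --force 25

```text
time_s: 0.9
tool_pos: [0.49, 0.0667, 0.2019]
orientation: [179.9, 0.0, 90.0]
contact_force: [0.7, 0.1, 0.2]
grip_width: 0.0851
grasp_force: 0.0
```

Run:
```python
from h import *
d=grab('wrist');a=grab('scene')
print(d['mtx'],d['world_from_camera'].round(3))
w=d['color'][:,:,::-1]
cv2.imwrite('pics/w1.png',np.hstack([w[:, :],])); cv2.imwrite('pics/s1.png',a['color'][:,:,::-1])
```

```text
[[297.31863964   0.         251.78789083]
 [  0.         297.31863964 187.75774208]
 [  0.           0.           1.        ]] [[ 1.    -0.002  0.001  0.49 ]
 [-0.001 -0.962 -0.272  0.136]
 [ 0.002  0.272 -0.962  0.345]
 [ 0.     0.     0.     1.   ]]
```

View pics/w1.png

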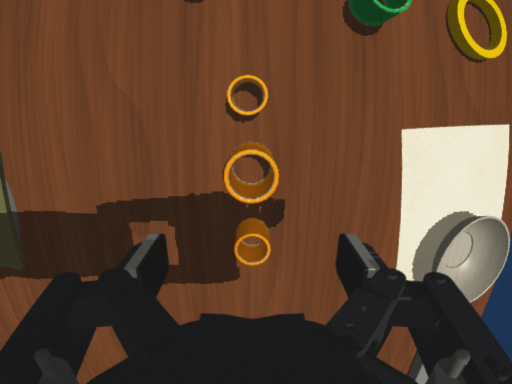

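View pics/s1.png

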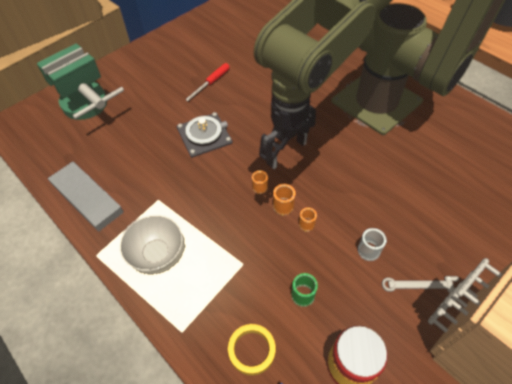

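The wrist view shows the big amber rim at (251,176), with small ones at (247,95) and (253,249). The scene view now shows the lamp unobstructed at (204,132). I locate both by rays.

```bash
cat >> m.py <<'E'
def wray(d,u,v,h):
    K=d['mtx'];T=d['world_from_camera'];x=(u-K[0,2])/K[0,0];y=(v-K[1,2])/K[1,1];r=np.hypot(x,y)
    s=np.sinc(r/np.pi); q=T[:3,:3]@np.stack([x*s,y*s,np.cos(r)]); o=T[:3,3][:,None]
    return (o+q*(h-o[2])/q[2]).T
E
python3 - <<'E'
from m import *
d=dict(np.load('wrist.npz'))
hsv=cv2.cvtColor(d['color'],cv2.COLOR_RGB2HSV); m=cv2.inRange(hsv,(9,200,190),(24,255,255))
for c in cv2.findContours(m,0,1)[0]:
    c=c[:,0].astype(float)
    if len(c)<30 or not 200<c[:,0].mean()<300: continue
    for h in(.064,.048):
        Q=wray(d,c[:,0],c[:,1],h); print(c.mean(0).round(),h,*circ(Q))
a=dict(np.load('scene.npz')); W=cloud(a)
s=np.zeros((384,512),bool); s[108:160,172:238]=1
R=W[s&(abs(W[...,2]-.030)<.0025)]; print('rim',len(R),((R.min(0)+R.max(0))/2).round(4),(R.max(0)-R.min(0)).round(3))
M=W[s&(W[...,2]>.052)]; print('mast',len(M),M.mean(0).round(4),M.min(0),M.max(0))
g=cv2.cvtColor(a['color'],cv2.COLOR_RGB2HSV)
m=((g[...,1]<60)&(g[...,2]>140)&s).astype(np.uint8)
c=max(cv2.findContours(m,0,1)[0],key=cv2.contourArea)[:,0]
for dd,cc in((a,c),):
    Q=np.array([onplane(dd,u,v,.03)for u,v in cc]);print('rim rays',circ(Q))
E
```

```text
[252. 249.] 0.064 [ 0.49069276 -0.01166056] 0.018275987456085243
[252. 249.] 0.048 [ 0.49072432 -0.02005392] 0.019317443406845554
[251. 176.] 0.064 [0.48956457 0.06752837] 0.026016673418567705
[251. 176.] 0.048 [0.48953184 0.06364759] 0.027499231852992394
[247.  95.] 0.064 [0.48621005 0.14634633] 0.01844102975402497
[247.  95.] 0.048 [0.48598616 0.14695699] 0.019491890629330152
rim 295 [ 0.4705 -0.2703  0.03  ] [0.116 0.104 0.005]
mast 60 [ 0.5495 -0.1585  0.1941] [ 0.46474288 -0.27986685  0.05221994] [0.95333544 0.46221791 0.94948204]
rim rays (array([ 0.47422711, -0.26744928]), np.float64(0.053766108715069115))
```

Amber is at (0.4895, 0.0675) from both views, and the lamp is near (0.474, −0.268). Descending to grip.

Emit:
play_rows --pt "0.004 0 0.12" --pt "0 0 0.12" --pt "0 0 0.12" --pt "0 0 0.12" --pt "0 0 0.12" --pt "0 0 0.12" --pt "0 0 0.06" --pt "0 0 0.06" --pt "0 0 0.03" --pt "0 0 0.03" --pt "0 0 0" --pt "0 0 0" --yaw '[0, 0, 0, 0, 0, 0, 0, 0, 0, 0, 0, 0]'

```text
time_s: 2.2
tool_pos: [0.4895, 0.0678, 0.0219]
orientation: [179.9, -0.0, 90.0]
contact_force: [0.3, -0.9, -0.2]
grip_width: 0.0855
grasp_force: 0.0
```

Emit:
play_rows --pt "0 0 0" --pt "0 0 0" --pt "0 0 0" --pt "0 0 0" --pt "0 0 0" --pt "0 0 0" --pt "0 0 0" --pt "0 0 0" --pt "0 0 0" --pt "0 0 0" --yaw '[0, 0, 0, 0, 0, 0, 0, 0, 0, 0]' --grip 0.1 --force 25

```text
time_s: 3.2
tool_pos: [0.4895, 0.0678, 0.0221]
orientation: [179.9, -0.0, 90.0]
contact_force: [-0.8, 0.4, 6.5]
grip_width: 0.0532
grasp_force: 26.9
```

Emit:
play_rows --pt "0 0 -0.02" --pt "0 0 -0.05" --pt "0 0 -0.1" --pt "0 0 -0.13" --pt "0 0 -0.13" --pt "0 0 -0.13" --pt "0 0 -0.13" --pt "0 0 -0.1" --pt "0 0 -0.05" --pt "0 0 0" --pt "0 0 0" --yaw '[0, 0, 0, 0, 0, 0, 0, 0, 0, 0, 0]'

```text
time_s: 4.3
tool_pos: [0.4884, 0.0678, 0.1884]
orientation: [-179.9, 0.0, 90.0]
contact_force: [0.3, -0.3, -1.8]
grip_width: 0.0531
grasp_force: 26.6
```

Emit:
play_rows --pt "-0.05 0 0" --pt "-0.1 -0.007 0" --pt "-0.12 -0.007 0" --pt "-0.12 -0.007 0" --pt "-0.12 -0.007 0" --pt "-0.12 -0.007 0" --pt "-0.12 -0.007 0" --pt "-0.12 -0.007 0" --pt "-0.12 -0.007 0" --pt "-0.12 -0.007 0" --pt "-0.12 -0.007 0" --pt "-0.12 -0.007 0" --pt "-0.1 0 0" --pt "-0.03 0 0" --pt "0 0 0" --pt "0 0 0" --pt "0 0 0" --yaw '[0, 0, 0, 0, 0, 0, 0, 0, 0, 0, 0, 0, 0, 0, 0, 0, 0]'

```text
time_s: 6.0
tool_pos: [0.4735, -0.2274, 0.189]
orientation: [-180.0, -0.0, 90.1]
contact_force: [-0.6, -0.8, -1.5]
grip_width: 0.053
grasp_force: 26.6
```

Run:
```python
from m import *
d=grab('wrist'); b=grab('side'); a=grab('scene')
cv2.imwrite('pics/w2.png',np.hstack([d['color'][:,100:420],b['color'][180:384,200:420].repeat(1,0) if 0 else cv2.resize(b['color'][150:384,180:400],(361,384))])[:,:,::-1])
s=np.zeros((384,512),bool); s[108:160,172:238]=1
g=cv2.cvtColor(a['color'],cv2.COLOR_RGB2HSV)
```

```text
(no output)
```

View pics/w2.png

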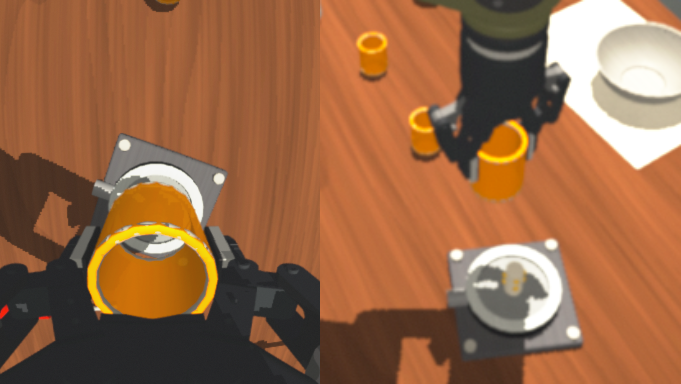

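The sleeve is held straight. The lamp is at (515,285) in the right panel and partly hidden in the wrist view. Both scene and side rays give about (0.4745, −0.2675), and the fit tolerance is ±13 mm. I move over it and lower until just above the mast, then check.

Emit:
play_rows --pt "-0.05 0.005 0" --pt "-0.1 0 0" --pt "-0.05 0 0" --pt "0 0 0.05" --pt "0 0 0.1" --pt "0 0 0.1" --pt "0 0 0.1" --pt "0 0 0.07" --pt "0 0 0" --pt "0 0 0" --pt "0 0 0" --yaw '[0, 0, 0, 0, 0, 0, 0, 0, 0, 0, 0]'

```text
time_s: 7.25
tool_pos: [0.4754, -0.2687, 0.1066]
orientation: [179.9, 0.1, 90.0]
contact_force: [-0.3, 0.1, -1.2]
grip_width: 0.0528
grasp_force: 26.7
```

Run:
```python
from m import *
b=grab('side'); a=grab('scene')
cv2.imwrite('pics/c3.png',np.hstack([cv2.resize(x,(400,400)) for x in(a['color'][60:180,150:270],b['color'][220:384,215:379])])[:,:,::-1])
hs=[]
for d,bx in((a,(60,180,150,270)),(b,(200,384,215,379))):
    m=amber(d); q=np.zeros_like(m); q[bx[0]:bx[1],bx[2]:bx[3]]=1
    W=cloud(d); P=W[(m>0)&(q>0)&(W[...,2]>.06)]; T=P[P[:,2]>.135]
    print(len(P),circ(T) if len(T)>5 else 0,np.percentile(P[:,2],[2,98]))
```

```text
384 (array([0.46862518, 0.25219098]), np.float64(0.5143640181192333)) [0.09184458 0.14945397]
1021 (array([ 0.48870153, -0.56266788]), np.float64(0.2829725887022008)) [0.08897602 0.79753484]
```

View pics/c3.png

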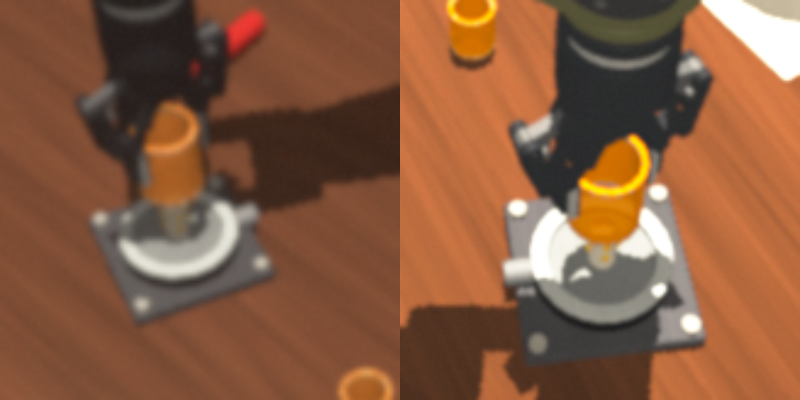

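In both views the glass hangs over the mast: left panel 173 vs 177, right panel 605 vs 600. That is about 3 mm off, so I shift 2 mm toward −x and 1.5 mm toward +y while lowering.

Emit:
play_rows --pt "0.0075 -0.01 0" --pt "0 0 0.05" --pt "0 0 0.06" --pt "0 0 0.06" --pt "0 0 0.05" --pt "0 0 0.03" --pt "0 0 0.02" --pt "0 0 0.01" --pt "0 0 0" --pt "0 0 0" --pt "0 0 0" --yaw '[0, 0, 0, 0, 0, 0, 0, 0, 0, 0, 0]'

```text
time_s: 8.45
tool_pos: [0.4729, -0.267, 0.0499]
orientation: [179.9, 0.0, 90.0]
contact_force: [-0.1, -0.3, -1.6]
grip_width: 0.0526
grasp_force: 26.7
```

Emit:
play_rows --pt "0 0 0.002" --pt "0 0 0.002" --pt "0 0 0.002" --pt "0 0 0.002" --pt "0 0 0.002" --pt "0 0 0" --pt "0 0 0" --yaw '[0, 0, 0, 0, 0, 0, 0]'

```text
time_s: 9.15
tool_pos: [0.4726, -0.2667, 0.0473]
orientation: [-180.0, -0.0, 90.0]
contact_force: [0.5, 0.1, -1.7]
grip_width: 0.0532
grasp_force: 26.7
```

Emit:
play_rows --pt "0 0 0.001" --pt "0 0 0.001" --pt "0 0 0.001" --pt "0 0 0" --pt "0 0 0" --yaw '[0, 0, 0, 0, 0]'

```text
time_s: 9.65
tool_pos: [0.4727, -0.2668, 0.0471]
orientation: [180.0, 0.0, 90.0]
contact_force: [-2.5, 1.8, 3.0]
grip_width: 0.0532
grasp_force: 26.9
```

The z force went from −1.7 to +3 N, so the glass is on the seat. Releasing.

Emit:
play_rows --pt "0 0 0" --pt "0 0 0" --pt "0 0 0" --pt "0 0 0" --pt "0 0 0" --pt "0 0 0" --pt "0 0 0" --pt "0 0 0" --pt "0 0 0" --pt "0 0 0" --yaw '[0, 0, 0, 0, 0, 0, 0, 0, 0, 0]' --grip 1

```text
time_s: 10.65
tool_pos: [0.4726, -0.2667, 0.0467]
orientation: [180.0, 0.0, 90.0]
contact_force: [0.9, 0.7, 0.4]
grip_width: 0.0856
grasp_force: 0.0
```

Emit:
play_rows --pt "0 0 -0.02" --pt "0 0 -0.04" --pt "0 0 -0.08" --pt "0 0 -0.12" --pt "0 0 -0.15" --pt "0 0 -0.15" --pt "0 0 -0.15" --pt "0 0 -0.1" --pt "0 0 0" --pt "0 0 0" --pt "0 0 0" --yaw '[0, 0, 0, 0, 0, 0, 0, 0, 0, 0, 0]'

```text
time_s: 11.75
tool_pos: [0.4718, -0.2662, 0.2073]
orientation: [-179.9, -0.1, 90.0]
contact_force: [-0.4, -0.0, -0.3]
grip_width: 0.0851
grasp_force: 0.0
```

Run:
```python
from m import *
b=grab('side'); a=grab('scene')
cv2.imwrite('pics/c4.png',np.hstack([cv2.resize(a['color'],(400,300)),cv2.resize(b['color'][220:384,190:409],(400,300))])[:,:,::-1])
```

```text
(no output)
```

View pics/c4.png

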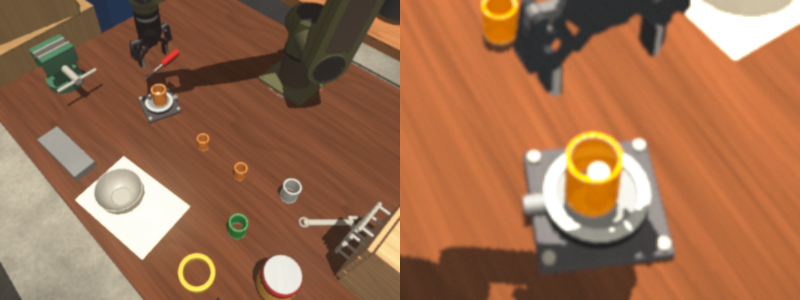

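The amber glass stands upright inside the rim, with the mast inside it (right panel, 597,172). Green and clear are untouched and the gripper is clear.

```bash
python3 -c "
from workcell import bot
print(bot.job_done())"
```

```text
the job is handed in; nothing more can be done
None
```

The amber glass stands upright on the lamp seat, inside the rim and around the mast. It was set down and released under about 27 N of grip, the green and clear glass were left untouched, and the job is handed in at about 12 s.

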